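Pack wax pucks in the slide cassette, close it and send it home

TASK

Get this cassette of reclaimed wax pucks ready: take the spare punch that was left in it out into the black tool tray, and lay every wax puck, the doubled-up one too, flat on the cassette's floor in a single layer so that nothing stands above the fill line. Then put the lid on so that it sits down on the rim all round, and only then slide the closed cassette along its track, pushing at the middle, until it is fully home against the yellow end stop. Do not lift the cassette out of its track.

Things in the scene. Friction and masses are not known exactly. Their poses are not given: they have to be found in the camera images.
- track: Fixed aluminium slide track, 212 x 392 mm. Origin: centre of its underside, on the bench. Its y axis is the sliding direction, from the open loading end to the yellow end stop (36 mm high). Bed 6 mm thick; steel guide rails along y, 14 mm wide, 28 mm high over the bench, inner faces at x = +-88.5. Against the stop the cassette's origin is at y = +102; at the start it is at about -100.
- cassette: Loose blue open box, 0.5 to 0.8 kg, on the track's bed between the rails, its axes along the track's. Origin: centre of its underside. Outside 158 (x) x 164 (y), 31 mm high; inside 150 (x) x 156 (y); floor 4 mm thick, rim at z = 31, yellow fill line at z = 24. Two short black shoes (50 mm in y) on its x sides guide it with 1.5 mm play: pushed 30 mm or more off centre it twists and jams.
- push_pad (a point): Centre of the outer face of the red push pad (40 mm wide, 18 mm high) in the middle of the cassette's -y wall, the face away from the end stop: (0, -92, 15) in the cassette's frame. Push here, along the track's +y; on the centre line it takes about 5 to 15 N, and the way is about 200 mm.
- lid: Loose lid, 0.15 to 0.25 kg: orange plate 158 (x) x 164 (y) x 4 mm, under it a grey panel 144 (x) x 150 (y) x 6 mm that drops into the cassette with 3 mm play each side. Origin: centre of the plate's underside, 6 mm over the bench at the start. Its x goes along the cassette's x, either way round. Seated, its origin is at z = 31 in the cassette's frame; contents above z = 25 hold it up.
- lid_handle (a point): Middle of the lid's black bar handle, 21 mm above the lid's origin, same axes as the lid. The bar is 60 mm long along the lid's x, 14 mm wide along its y and 18 mm high (top 30 mm, underside 12 mm above the lid's origin).
- tool_tray: Fixed low black rubber tray, 104 x 104 mm outside, 14 mm high, walls and floor 4 mm. Origin: centre of its underside. The spare punch belongs in it.
- punch: Grey steel spare punch, 170 g: a round body 37 mm across and 24 mm high with a neck 20 mm across above it up to 35 mm. Origin: centre of its underside, z axis up through the neck. At the start it stands on the cassette's floor.
- puck_a_mid (a point): Centre of wax puck a: a white disc, 37 mm across and 13 mm high, 30 g; its z axis is the disc's axis. It starts in the cassette, flat on its floor. Flat on the cassette's floor its centre is 10.5 mm above the cassette's origin.
- puck_b_mid (a point): Centre of wax puck b: a white disc, 37 mm across and 13 mm high, 30 g; its z axis is the disc's axis. It starts in the cassette, on top of puck a, too high for the lid. Flat on the cassette's floor its centre is 10.5 mm above the cassette's origin.
- puck_c_mid (a point): Centre of wax puck c: a white disc, 37 mm across and 13 mm high, 30 g; its z axis is the disc's axis. It starts flat on the bench to the right of the robot, or is absent. Flat on the cassette's floor its centre is 10.5 mm above the cassette's origin.
- puck_d_mid (a point): Centre of wax puck d: a white disc, 37 mm across and 13 mm high, 30 g; its z axis is the disc's axis. It starts flat on the bench to the right of the robot, or is absent. Flat on the cassette's floor its centre is 10.5 mm above the cassette's origin.
- puck_e_mid (a point): Centre of wax puck e: a white disc, 37 mm across and 13 mm high, 30 g; its z axis is the disc's axis. It starts flat on the bench to the right of the robot, or is absent. Flat on the cassette's floor its centre is 10.5 mm above the cassette's origin.
- puck_f_mid (a point): Centre of wax puck f: a white disc, 37 mm across and 13 mm high, 30 g; its z axis is the disc's axis. It starts flat on the bench to the right of the robot, or is absent. Flat on the cassette's floor its centre is 10.5 mm above the cassette's origin.
Not all that is in view belongs to the job. Leave any brown or red look-alike of the part that bears puck_b_mid alone.

How it is judged:
On the way, in this order (a step that is already met when the one before it is completed fails the run):
1. the punch is in the tool tray and every puck lies flat on the cassette's floor (x of puck_a_mid in the frame of cassette between -0.075 and 0.075 m and y of puck_a_mid in the frame of cassette between -0.078 and 0.078 m and z of puck_a_mid in the frame of cassette between 0 and 0.0145 m and x of puck_b_mid in the frame of cassette between -0.075 and 0.075 m and y of puck_b_mid in the frame of cassette between -0.078 and 0.078 m and z of puck_b_mid in the frame of cassette between 0 and 0.0145 m and x of puck_c_mid in the frame of cassette between -0.075 and 0.075 m and y of puck_c_mid in the frame of cassette between -0.078 and 0.078 m and z of puck_c_mid in the frame of cassette between 0 and 0.0145 m and x of puck_d_mid in the frame of cassette between -0.075 and 0.075 m and y of puck_d_mid in the frame of cassette between -0.078 and 0.078 m and z of puck_d_mid in the frame of cassette between 0 and 0.0145 m and x of puck_e_mid in the frame of cassette between -0.075 and 0.075 m and y of puck_e_mid in the frame of cassette between -0.078 and 0.078 m and z of puck_e_mid in the frame of cassette between 0 and 0.0145 m and x of puck_f_mid in the frame of cassette between -0.075 and 0.075 m and y of puck_f_mid in the frame of cassette between -0.078 and 0.078 m and z of puck_f_mid in the frame of cassette between 0 and 0.0145 m and x of punch in the frame of tool_tray between -0.05 and 0.05 m and y of punch in the frame of tool_tray between -0.05 and 0.05 m and height (world z) of punch below 0.045 m), for 0.2 s.
2. the lid sits down on the cassette's rim while the cassette is still at the loading end (x of puck_a_mid in the frame of cassette between -0.075 and 0.075 m and y of puck_a_mid in the frame of cassette between -0.078 and 0.078 m and z of puck_a_mid in the frame of cassette between 0 and 0.0145 m and x of puck_b_mid in the frame of cassette between -0.075 and 0.075 m and y of puck_b_mid in the frame of cassette between -0.078 and 0.078 m and z of puck_b_mid in the frame of cassette between 0 and 0.0145 m and x of puck_c_mid in the frame of cassette between -0.075 and 0.075 m and y of puck_c_mid in the frame of cassette between -0.078 and 0.078 m and z of puck_c_mid in the frame of cassette between 0 and 0.0145 m and x of puck_d_mid in the frame of cassette between -0.075 and 0.075 m and y of puck_d_mid in the frame of cassette between -0.078 and 0.078 m and z of puck_d_mid in the frame of cassette between 0 and 0.0145 m and x of puck_e_mid in the frame of cassette between -0.075 and 0.075 m and y of puck_e_mid in the frame of cassette between -0.078 and 0.078 m and z of puck_e_mid in the frame of cassette between 0 and 0.0145 m and x of puck_f_mid in the frame of cassette between -0.075 and 0.075 m and y of puck_f_mid in the frame of cassette between -0.078 and 0.078 m and z of puck_f_mid in the frame of cassette between 0 and 0.0145 m and x of lid in the frame of cassette between -0.006 and 0.006 m and y of lid in the frame of cassette between -0.006 and 0.006 m and z of lid in the frame of cassette between 0.028 and 0.033 m and angle between the z axis of lid and the z axis of cassette, either way round below 0.03 rad and y of cassette in the frame of track below -0.05 m), for 0.2 s.
3. the closed cassette is home against the end stop (x of lid in the frame of cassette between -0.006 and 0.006 m and y of lid in the frame of cassette between -0.006 and 0.006 m and z of lid in the frame of cassette between 0.028 and 0.033 m and angle between the z axis of lid and the z axis of cassette, either way round below 0.03 rad and y of cassette in the frame of track above 0.097 m), for 0.2 s.
At the end, for the whole second after the job is handed in: Every puck present lies flat on the cassette floor (centre under 14.5 mm above its underside), the punch rests in the tool tray, the lid is seated (within 2 mm of full depth, 6 mm of centre, 0.03 rad of level), the cassette is within 5 mm of the end stop; all at rest (all of step 1 and all of step 3 and linear speed of each of cassette, lid, punch below 0.02 m/s); the robot touches nothing.
It fails at once if the cassette is lifted out of its track (underside more than 25 mm over the bench) (height (world z) of cassette above 0.025 m).
Of puck_c, puck_d, puck_e, puck_f only 2 to 3 are there at a start; the rules pass over those that are not, and their reading is None.
At some moment in a run one of puck_c, puck_d, puck_e, puck_f may be knocked a few centimetres aside while the robot is not near it.
Once in a run the grip may slacken for a moment while it holds something.
It also fails if it takes over 210 s, if anything falls off the work surface, if the arm or the gripper's body presses on something with over 40 N, if the wrist force passes 120 N, or if a joint passes its speed limit or range.

ROBOT

A 7-joint arm with a two-finger parallel gripper is mounted at the origin on a cart in front of the work surface, level with it; the furniture and walls round the work are solid. World frame = base frame: x ahead of the robot, y to its left, z up, the work surface at z = 0. Lengths are in m, angles in rad, forces in N, time in s.
With the tool pointing down it reaches from about 0.4 to 0.925 m from the base axis. Payload 4.1 kg.
Tool frame: the origin (TCP) lies at the very end of the fingers, on their centre line; the grasp point (between the pads) lies 19 mm behind it; z points along the fingers, y is the line along which they close (so a half turn about z gives the same grasp; the last joint's range is limited). The gripper opens to 85 mm and grips with 20 to 120 N. Pads are 22 mm wide; open, the fingers measure 114 mm over their backs; the gripper's body (76 mm by 85 mm) begins 54 mm behind the grasp point. The pads swing forward as they close: fully open they stand 13 mm farther back than shut.
Start: joints at [-1.273, 0.398, 0.045, 1.537, -0.019, 1.207, -0.051], TCP at [0.251, 0.6, 0.231] pointing down, gripper open.
Joint ranges: [-2.82, 2.82], [-0.49, 2.23], [-1.37, 1.46], [0, 2.46], [-1.36, 4.5], [0.23, 2], [-2.94, 2.94]. Speed limits (rad/s): [2.57, 2.57, 3.14, 3.14, 3.14, 3.14, 3.14].

INTERFACE

Orientations are given as a unit quaternion [w, x, y, z].
In Python, from cell import ctrl, sense, optics gives the robot as it stands. Calls block until the motion is done:
- ctrl.goto(position, orientation): joint-space move of the TCP to a pose.
- ctrl.move_l(position, rate=0.15, orientation=None, contact_N=None): straight line of the TCP; orientation=None keeps the orientation; rate is the mean speed in m/s. With contact_N (N) it stops when the force on the tool has changed by that much, and returns True; else False.
- ctrl.move_joints(angles): joint-space move.
- ctrl.set_gripper(opening, strength=None): opening from 0.0 (shut) to 1.0 (fully open); strength is the grip in N (None keeps the last); returns when the fingers have stopped.
- ctrl.wait(seconds).
- ctrl.inverse_kinematics(position, orientation): joint angles nearest the present ones, or None.
- sense(): the state.
- optics.grab_frame(name): name is "side" or "top" or "wrist"; returns (picture, depth): 420x560x3 uint8, red, green, blue; 420x560 float32, m along the optical axis (not along the pixel's ray), 0 where there is no reading.
- optics.camera_info(name): a dict with "fx", "fy", "cx", "cy" (pixels), "k1" (the pictures are not rectified: a ray, as slopes to the right and down, at radius r is drawn at 1 + k1 r^2 times it, then the intrinsics apply), "rvec" (rotation vector, rad) and "tvec" (3), from world to camera coordinates, as OpenCV has them. Camera axes: x right, y down, z forward; pixel columns grow to the right and rows downward; lengths in m; the calibration is good to about 2 mm. A picture is of the moment at which its call begins: read the wrist's pose just before it. camera_info takes no time and is no camera call; for the wrist camera it gives the pose at the moment of the call.
A pose or a line that the arm cannot do raises ctrl.IKError and nothing moves.
- ctrl.finish_job(): hands the job in; it is judged then, once.
The state is a dict: "time_s": time; "joints": joint angles; "dq": joint speeds; "joint_torque": joint torques, N m; "ee_pos": TCP position; "tcp_rot": TCP orientation; "wrist_force": force on the tool from outside, world axes, zero at the start; "torque": the same for the moment, N m; "width": opening from 0.0 (shut) to 1.0 (fully open); "grasp_force": force on a finger pad.
Only numpy, scipy, OpenCV 4.12 (cv2) and the standard library are available. Lean on these libraries where they do the work, as an engineer would, in place of code of your own. Each camera call takes 0.05 s, during which the arm holds its last target. There are 200 camera calls.

## Working session

There is one attempt and no reset: what is moved stays moved. The work goes in short steps, each a Python script; the robot and the scene stay as the last script left them, time stands still between calls to the robot, and variables do not carry over. Pictures are saved under pics/ and viewed, at most 14 in all, crops included, and the job is handed in when it is done.

```bash
mkdir -p pics; ls; python3 - <<'E'
from cell import ctrl,sense,optics
import cv2
for n in("top","side"):
    im,d=optics.grab_frame(n); cv2.imwrite(f"pics/{n}0.png",im[:,:,::-1]); print(n,optics.camera_info(n))
print(sense())
E
```

```text
pics
top {'fx': 472.0920960956705, 'fy': 472.0920960956705, 'cx': 282.8123199781391, 'cy': 214.1949689152475, 'k1': -0.10679770979375154, 'rvec': array([ 2.15857793, -2.21655069,  0.02909403]), 'tvec': array([0.0318802 , 0.52311151, 1.47417762])}
side {'fx': 520.7859733119889, 'fy': 520.7859733119889, 'cx': 280.42265336779445, 'cy': 213.32399224702684, 'k1': 0.001438091899462609, 'rvec': array([ 2.32149034, -0.11853593,  0.07357911]), 'tvec': array([-0.54833192,  0.09191306,  1.28212019])}
{'time_s': 0.1, 'joints': array([-1.27300996,  0.39914487,  0.0450412 ,  1.53770424, -0.01867438,
        1.20689489, -0.05071998]), 'dq': array([-0.00069674, -0.00323879,  0.00089412, -0.00245358, -0.00037498,
       -0.0013352 , -0.00101697]), 'joint_torque': array([ 4.12831563e-03, -4.76261151e+01,  1.37047157e+00, -2.54953068e+01,
        1.21071309e-02,  4.96951732e-03, -4.02787563e-06]), 'ee_pos': array([0.25097249, 0.59900555, 0.23037224]), 'tcp_rot': array([-9.77580142e-05,  1.97046392e-01,  9.80393784e-01, -8.59721980e-04]), 'wrist_force': array([-0.39684331, -0.07044048, -0.0218853 ]), 'torque': array([-0.04219491, -0.02426798, -0.01226219]), 'grasp_force': 0.0, 'width': 1.0021868461585588}
```

View pics/top0.png

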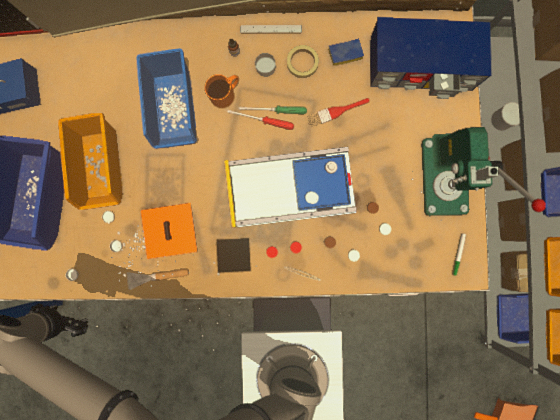

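View pics/side0.png

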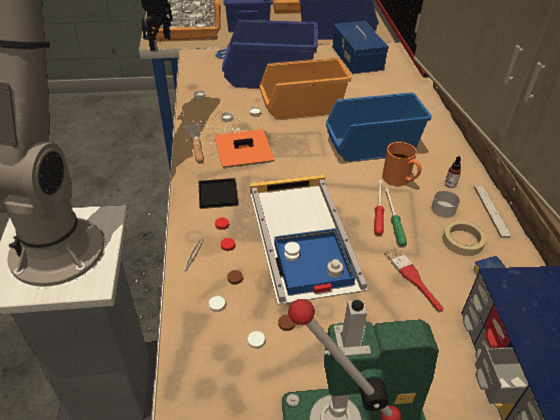

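Top view: the cassette is at (325,180) with the punch at about (332,168) and the stacked pucks at about (312,197). The lid is at (168,231) and the tray at (233,255). White disc candidates on the right are (385,229) and (354,255). Browns are at (373,207) and (329,242), reds at (272,252) and (296,247). There are also whitish things at the far left, (108,217), (116,246) and (72,275). I'll enlarge these to confirm.

```bash
cat > h.py <<'E'
from cell import ctrl,sense,optics
import cv2,numpy as np
from scipy.spatial.transform import Rotation as R
def cam(n):
    c=optics.camera_info(n); K=np.array([[c['fx'],0,c['cx']],[0,c['fy'],c['cy']],[0,0,1.]])
    M=R.from_rotvec(c['rvec']).as_matrix(); return K,np.array([c['k1'],0,0,0]),M,np.array(c['tvec'])
def ray(C,px,z):
    K,k,M,t=C; u=cv2.undistortPoints(np.array(px,float).reshape(-1,1,2),K,k).reshape(-1,2)
    d=np.c_[u,np.ones(len(u))]@M; o=-M.T@t
    return (o+d*((z-o[2])/d[:,2])[:,None])[:,:2]
def blobs(im,lo,hi,amin=30,amax=1e9):
    hsv=cv2.cvtColor(im,cv2.COLOR_RGB2HSV); m=cv2.inRange(hsv,np.array(lo),np.array(hi))
    cs,_=cv2.findContours(m,cv2.RETR_EXTERNAL,cv2.CHAIN_APPROX_NONE)
    return m,[c for c in cs if amin<=cv2.contourArea(c)<=amax]
def ctr(c): m=cv2.moments(c); return m['m10']/m['m00'],m['m01']/m['m00']
def quat(yaw): # tool down, finger closing line (tool y) at angle yaw from world y
    return (R.from_euler('z',yaw)*R.from_quat([0,1,0,0])).as_quat(scalar_first=True)
E
python3 - <<'E'
from h import *
im,d=optics.grab_frame("top"); w,_=optics.grab_frame("wrist")
a=cv2.resize(im[190:300,50:130],(320,440)); b=cv2.resize(im[190:280,240:400],(480,270),interpolation=cv2.INTER_CUBIC)
c=cv2.resize(im[140:230,220:360],(420,270),interpolation=cv2.INTER_CUBIC)
o=np.zeros((540,800,3),np.uint8); o[:440,:320]=a; o[:270,320:800]=b; o[270:,320:740]=c
cv2.imwrite("pics/mont.png",o[:,:,::-1]); cv2.imwrite("pics/w0.png",w[:,:,::-1])
C=cam("top")
m,cs=blobs(im,(0,0,150),(179,60,255),60,500)
for c in cs:
    (x,y),ax,an=cv2.fitEllipse(c); print(np.round([x,y,*ax]),ray(C,[[x,y]],.013).round(3),np.ptp(ray(C,c.reshape(-1,2),.013),0).round(3))
for nm,lo,hi,z in(("lid",(5,180,150),(18,255,255),.010),("cass",(105,120,60),(120,255,255),.037),("tray",(0,0,0),(179,255,45),.014),("red pad",(172,120,80),(179,255,255),.02),("yel",(22,150,120),(32,255,255),.036)):
    m,cs=blobs(im,lo,hi,20)
    for c in cs:
        r=cv2.minAreaRect(c); bx=cv2.boxPoints(r)
        if 100<r[0][0]<400 and 130<r[0][1]<290: print(nm,np.round(r[0]),cv2.contourArea(c),ray(C,[r[0]],z).round(4),ray(C,bx,z).round(3).tolist())
E
```

```text
[354. 255.  10.  10.] [[ 0.389 -0.2  ]] [0.032 0.035]
[116. 246.   9.  10.] [[0.437 0.555]] [0.032 0.03 ]
[385. 229.  10.  11.] [[ 0.469 -0.302]] [0.032 0.032]
[108. 216.  10.  10.] [[0.532 0.582]] [0.036 0.034]
[312. 197.  12.  13.] [[ 0.575 -0.074]] [0.038 0.041]
[446. 186.  24.  29.] [[ 0.6   -0.504]] [0.093 0.087]
[481. 173.  20.  22.] [[ 0.637 -0.62 ]] [0.056 0.063]
[511. 113.  17.  23.] [[ 0.833 -0.732]] [0.073 0.057]
[445.  81.   9.  16.] [[ 0.94  -0.517]] [0.05  0.032]
[265.  65.  14.  18.] [[1.009 0.063]] [0.048 0.059]
[281.  29.   5.  52.] [[1.129 0.008]] [0.022 0.154]
lid [168. 230.] 2404.0 [[0.4821 0.3841]] [[0.552, 0.476], [0.57, 0.312], [0.413, 0.293], [0.394, 0.456]]
lid [102. 171.] 52.5 [[0.6806 0.6017]] [[0.708, 0.616], [0.71, 0.595], [0.654, 0.588], [0.652, 0.608]]
cass [321. 183.] 1968.5 [[ 0.6176 -0.1026]] [[0.683, -0.022], [0.697, -0.171], [0.553, -0.183], [0.539, -0.035]]
cass [174. 144.] 36.0 [[0.7542 0.3559]] [[0.751, 0.418], [0.765, 0.296], [0.758, 0.295], [0.743, 0.416]]
yel [230. 193.] 156.5 [[0.593  0.1816]] [[0.697, 0.198], [0.698, 0.186], [0.49, 0.165], [0.489, 0.178]]
```

View pics/mont.png

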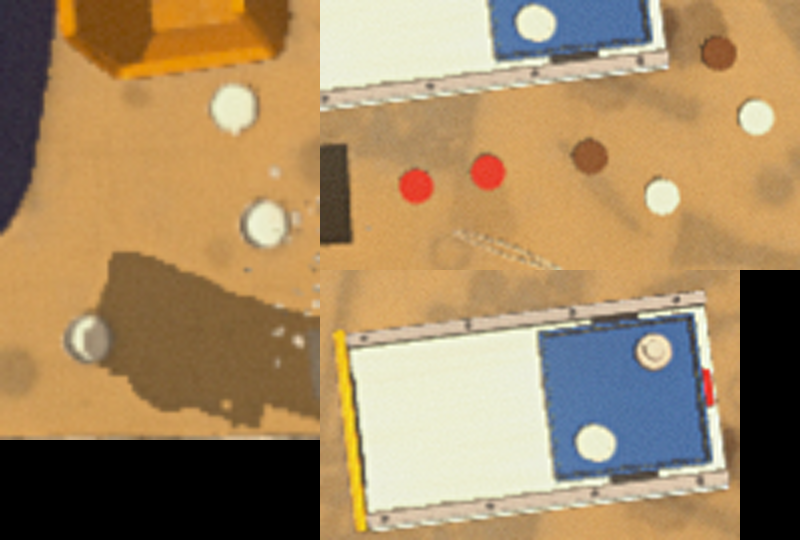

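View pics/w0.png

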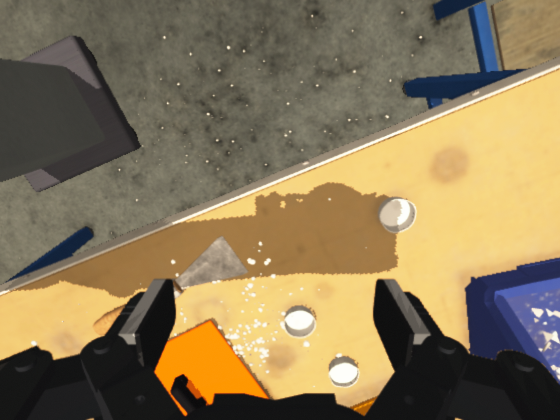

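Right side: two white discs without rims at (354,255) and (385,229) fit pucks. The left things at wrist (300,321), (343,372) and (398,214) appear to be grey-rimmed. I'll check their height, colour and size before ruling them out.

```bash
python3 - <<'E'
from h import *
im,d=optics.grab_frame("wrist"); K,k,M,t=cam("wrist")
o=cv2.resize(im[180:400,270:430],(436,600),interpolation=cv2.INTER_CUBIC)
s,_=optics.grab_frame("side"); o2=cv2.resize(s[80:130,185:270],(360,212),interpolation=cv2.INTER_CUBIC); o3=cv2.resize(s[280:350,200:290],(360,280),interpolation=cv2.INTER_CUBIC)
O=np.zeros((600,800,3),np.uint8);O[:,:436]=o;O[:212,440:]=o2;O[220:500,440:]=o3
cv2.imwrite("pics/left.png",O[:,:,::-1])
yy,xx=np.mgrid[0:420,0:560]
u=cv2.undistortPoints(np.c_[xx.ravel(),yy.ravel()].astype(float).reshape(-1,1,2),K,k).reshape(-1,2)
P=(np.c_[u,np.ones(len(u))]*d.reshape(-1,1)-t)@M; P=P.reshape(420,560,3)
for x,y in((300,320),(343,372),(398,214)):
    p=P[y-28:y+28,x-28:x+28]; m=(p[...,2]>.006)
    print(p[28,28].round(3),np.percentile(p[...,2],[5,50,95,99]).round(4),np.ptp(p[m][:,:2],0).round(3),im[y,x],P[y,x-6:x+7:3,2].round(4))
T,dt=optics.grab_frame("top")
for x,y in((354,255),(385,229),(312,197),(108,216),(116,246)): print(x,y,T[y-2:y+3,x-2:x+3].mean((0,1)))
E
```

```text
[0.443 0.556 0.002] [-0.0004  0.001   0.0138  0.0172] [0.282 0.096] [254 254 249] [0.0011 0.0015 0.0017 0.001  0.0018]
[0.534 0.581 0.009] [-0.      0.0014  0.0179  0.306 ] [0.417 0.07 ] [254 254 250] [0.009  0.008  0.0088 0.0084 0.0088]
[0.352 0.71  0.002] [-0.0005  0.001   0.0146  0.0175] [0.191 0.094] [221 205 179] [0.0024 0.374  0.002  0.0007 0.0018]
354 255 [235.68 236.68 206.2 ]
385 229 [236.48 237.96 208.28]
312 197 [235.44 237.32 208.56]
108 216 [235.48 236.08 201.16]
116 246 [235.28 233.84 200.84]
```

View pics/left.png

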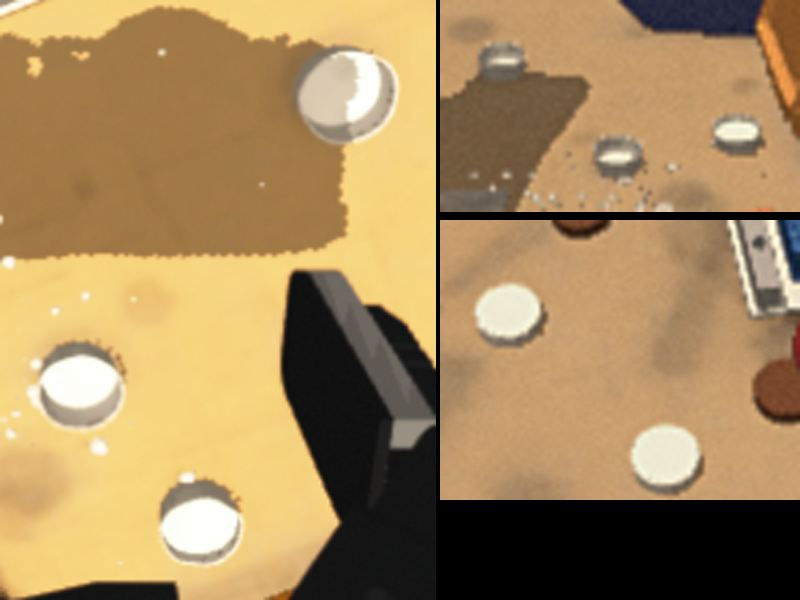

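The left three are hollow metal dishes: the depth falls to about 2–9 mm inside a 15 mm rim. They are not pucks, so the loose pucks are (354,255) and (385,229). Next is a close look over the cassette.

```bash
python3 - <<'E'
from h import *
T,_=optics.grab_frame("top"); C=cam("top")
m,cs=blobs(T[235:275,214:254].copy(),(0,0,0),(179,255,90),200)
for c in cs:
    c=c+np.array([214,235]); r=cv2.minAreaRect(c); print("tray",ray(C,[r[0]],.014),ray(C,cv2.boxPoints(r),.014).round(3).tolist())
K,k,M,t=cam("wrist"); s=sense(); Rt=R.from_quat(s['tcp_rot'],scalar_first=True)
off=Rt.inv().apply(-M.T@t-s['ee_pos']); print("cam off in tool",off, Rt.inv().apply(M[2]))
q=quat(0.1); 
p=np.array([0.615,-0.11,0.30]); Rq=R.from_quat(q,scalar_first=True); o=Rq.apply(off); 
pos=[p[0]-o[0]*.8,p[1]-o[1]*.8,p[2]]; print(pos); ctrl.goto(pos,q)
im,d=optics.grab_frame("wrist"); cv2.imwrite("pics/w1.png",im[:,:,::-1]); print(sense()['time_s'],sense()['joints'].round(2))
E
```

```text
tray [[0.39944994 0.17776093]] [[0.448, 0.23], [0.451, 0.129], [0.351, 0.126], [0.348, 0.227]]
cam off in tool [ 0.08329134  0.00096606 -0.14313005] [-3.26925618e-01  8.80683009e-04  9.45049663e-01]
[np.float64(0.6813773437194284), np.float64(-0.10411677780944611), np.float64(0.3)]
3.3583 [-0.36  0.52  0.7   1.35 -0.33  1.4   2.01]
```

View pics/w1.png

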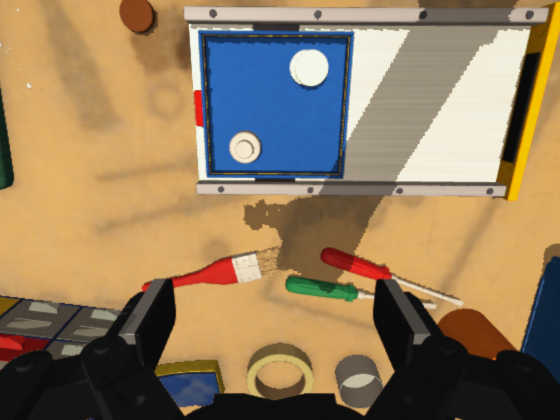

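The wrist view shows the cassette at (275,105) with the punch at (245,148), the stack at (309,67) and the red pad at (198,108). The rails and stop are clear too.

```bash
cat >> h.py <<'E'
def cass(im,C,n_blob=None):
    m,cs=blobs(im,(100,120,40),(125,255,255),2000)
    cs=[c for c in cs if 8000<cv2.contourArea(cv2.convexHull(c))<60000]
    c=cv2.convexHull(max(cs,key=cv2.contourArea)); P=ray(C,c.reshape(-1,2),.037)
    r=cv2.minAreaRect((P*1000).astype(np.float32)); yaw=np.deg2rad(r[2]); yaw=(yaw+np.pi/4)%(np.pi/2)-np.pi/4
    return np.array(r[0])/1000,yaw,r[1]
E
python3 - <<'E'
from h import *
im,d=optics.grab_frame("wrist"); C=cam("wrist")
print(cass(im,C)); cp,y,_=cass(im,C)
m,cs=blobs(im,(0,0,150),(179,110,255),150,3000)
for c in cs:
    (u,v),ax,an=cv2.fitEllipse(c)
    if v<180 and u>210 and u<350: print("w",u,v,ax,ray(C,[[u,v]],.036),ray(C,[[u,v]],.034),ray(C,[[u,v]],.045))
m,cs=blobs(im,(22,150,120),(32,255,255),200)
for c in cs: print("yel",ray(C,cv2.boxPoints(cv2.minAreaRect(c)),.036).round(3).tolist())
m,cs=blobs(im,(172,120,80),(179,255,255),50)
for c in cs: print("red",ctr(c),ray(C,[ctr(c)],.021))
for px in((187,15),(546,15),(198,190),(505,190)): print("rail",px,ray(C,[px],.028))
E
```

```text
(array([ 0.62019159, -0.10740997]), np.float64(0.0972375624251901), (158.18472290039062, 162.0872802734375))
w 244.02447509765625 147.2923583984375 (30.23708724975586, 30.96457862854004) [[ 0.66631384 -0.13901993]] [[ 0.6666443  -0.13915755]] [[ 0.66482676 -0.13840063]]
w 308.7720947265625 66.8576431274414 (36.580711364746094, 39.033565521240234) [[ 0.57300255 -0.0759409 ]] [[ 0.57287445 -0.07576853]] [[ 0.57357901 -0.07671656]]
yel [[0.696, 0.183], [0.488, 0.165], [0.489, 0.174], [0.697, 0.195]]
rail (187, 15) [[ 0.53602954 -0.20932106]]
rail (546, 15) [[0.49892346 0.16386021]]
rail (198, 190) [[ 0.72587196 -0.19210946]]
rail (505, 190) [[0.68723348 0.18301252]]
```

```bash
cat >> h.py <<'E'
CP=np.array([.6202,-.1074]); CY=.097
def c2w(x,y): return CP+R.from_euler('z',CY).as_matrix()[:2,:2]@[x,y]
def st(tag=''):
    s=sense(); print(tag,'t%.1f'%s['time_s'],s['ee_pos'].round(4),'w%.3f gf%.1f'%(s['width'],s['grasp_force']),s['wrist_force'].round(1)); return s
def over(xy,z,yaw=CY): ctrl.goto([xy[0],xy[1],z],quat(yaw))
def down(xy,z,N=6,rate=.04): return ctrl.move_l([xy[0],xy[1],z],rate=rate,contact_N=N)
def up(z=.12,rate=.2):
    p=sense()['ee_pos']; ctrl.move_l([p[0],p[1],z],rate=rate)
E
python3 - <<'E'
from h import *
xy=np.array([.6657,-.1388])
ctrl.set_gripper(.6,60); over(xy,.10); print(down(xy,.0355)); st('at'); ctrl.set_gripper(0,60); st('grip')
up(.13); st('up')
t=np.array([.3995,.178]); over(t,.12); st('tray'); print(down(t,.028)); st('dn')
im,_=optics.grab_frame("wrist"); cv2.imwrite("pics/tray.png",im[:,:,::-1])
E
```

```text
False
at t6.4 [ 0.6659 -0.1389  0.0358] w0.600 gf0.0 [ 0.7 -0.4  0.1]
grip t6.8 [ 0.6659 -0.1391  0.0359] w0.186 gf58.6 [-0.7  0.3  2.5]
up t7.5 [ 0.665  -0.1384  0.1287] w0.191 gf58.6 [-1.2 -0.3 -2.3]
tray t9.0 [0.4007 0.1775 0.1203] w0.186 gf58.7 [-1.   0.3 -1.6]
True
dn t11.1 [0.3995 0.178  0.0298] w0.186 gf59.7 [-0.5 -0.4  4.8]
```

View pics/tray.png

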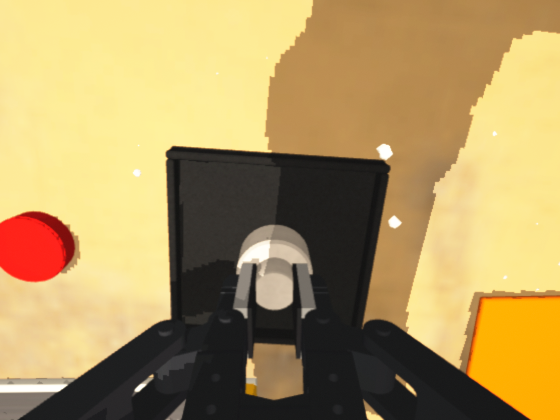

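The punch stands inside the tray at (272,260). I'll release it and move puck b.

```bash
python3 - <<'E'
from h import *
ctrl.set_gripper(.45); up(.12); st('rel')
ctrl.set_gripper(.58); xy=np.array([.573,-.0759]); over(xy,.10)
print(down(xy,.024,5)); st('at'); ctrl.set_gripper(0,40); st('grip'); up(.10); st('up')
p=c2w(.042,.034); over(p,.09); print(down(p,.0095,4)); s=st('dn')
im,_=optics.grab_frame("wrist"); cv2.imwrite("pics/b.png",im[:,:,::-1])
E
```

```text
rel t12.1 [0.3977 0.1774 0.1195] w0.448 gf0.0 [ 0.3  0.9 -0.2]
False
at t15.6 [ 0.5732 -0.0759  0.0242] w0.583 gf0.0 [-0.1 -0.  -0.3]
grip t15.9 [ 0.5733 -0.076   0.0245] w0.402 gf39.8 [-0.6 -0.1  3.8]
up t16.4 [ 0.5728 -0.0755  0.0994] w0.404 gf39.9 [-0.4  0.5 -0.6]
True
dn t18.6 [ 0.6586 -0.0695  0.0115] w0.404 gf40.3 [0.2 0.9 5.3]
```

View pics/b.png

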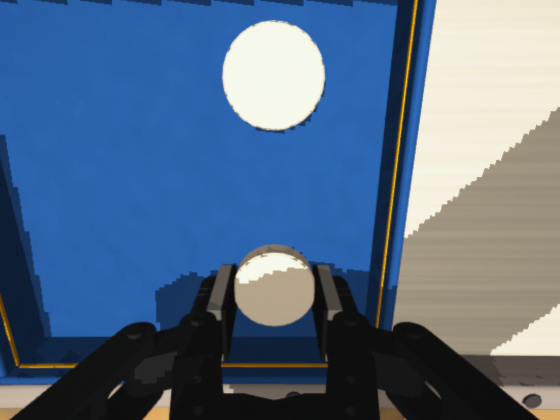

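Puck b is flat on the floor between the fingers at (275,288), and a is alone at (273,75). I'll release b and look at the loose pucks.

```bash
cat >> h.py <<'E'
def whites(pr=True):
    im,_=optics.grab_frame("wrist"); C=cam("wrist"); m,cs=blobs(im,(0,0,190),(179,70,255),200)
    out=[]
    for c in cs:
        if len(c)<10: continue
        e=cv2.fitEllipse(c); P=ray(C,c.reshape(-1,2),.013)
        sz=np.ptp(P,0)
        if .03<sz[0]<.043 and .03<sz[1]<.043: out.append(((P.max(0)+P.min(0))/2).round(4)); print('white',np.round(e[0]),out[-1],sz.round(3))
    return im,out
E
python3 - <<'E'
from h import *
ctrl.set_gripper(.52); up(.10); st('rel'); over([.47,-.25],.25); im,o=whites()
cv2.imwrite("pics/cd.png",im[:,:,::-1]); st()
E
```

```text
rel t19.6 [ 0.6566 -0.0685  0.0992] w0.521 gf0.0 [ 0.   0.1 -1.4]
white [408. 268.] [ 0.5767 -0.0731] [0.037 0.037]
white [223. 161.] [ 0.4687 -0.3044] [0.036 0.036]
white [325.  94.] [ 0.3884 -0.2031] [0.036 0.036]
 t20.8 [ 0.4713 -0.2481  0.2491] w0.520 gf0.0 [0.2 0.4 0.3]
```

View pics/cd.png

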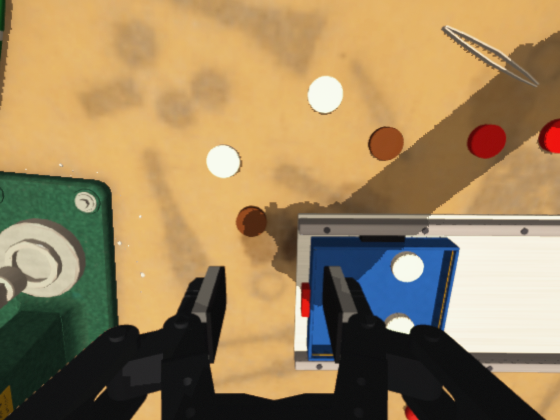

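Two loose white pucks are confirmed, at (223,161) and (325,94). The browns are at (386,143) and (251,220). I'll fetch the first puck.

```bash
cat >> h.py <<'E'
def fetch(xy,cx,cy):
    ctrl.set_gripper(.62); over(xy,.08); print(down(xy,.003,5)); st('at'); ctrl.set_gripper(0,40); s=st('grip')
    up(.12); s=st('up')
    if s['width']<.3: print('LOST'); return False
    p=c2w(cx,cy); over(p,.09); s=st('over')
    if s['width']<.3: print('LOST'); return False
    print(down(p,.0095,4)); st('dn'); ctrl.set_gripper(.52); up(.12); st('rel'); return True
E
python3 - <<'E'
from h import *
if fetch(np.array([.4687,-.3044]),.042,-.034):
    over([.47,-.25],.25); im,o=whites(); cv2.imwrite("pics/c2.png",im[:,:,::-1])
E
```

```text
False
at t23.8 [ 0.4688 -0.3045  0.0032] w0.623 gf0.0 [-0.6 -0.4  0.2]
grip t24.1 [ 0.4689 -0.3045  0.0035] w0.404 gf39.5 [-0.6  1.3  5.3]
up t24.9 [ 0.4683 -0.3037  0.1189] w0.401 gf39.8 [ 0.   0.2 -0.6]
over t25.9 [ 0.6636 -0.1401  0.0901] w0.403 gf39.8 [-0.5 -0.3 -1.2]
True
dn t27.6 [ 0.6652 -0.1371  0.0135] w0.400 gf40.3 [-0.7  0.8  4.6]
rel t28.5 [ 0.6632 -0.136   0.1189] w0.516 gf0.0 [-0.6  0.2 -0.4]
white [408. 268.] [ 0.5768 -0.0733] [0.037 0.037]
white [325.  94.] [ 0.3886 -0.2032] [0.036 0.036]
```

```bash
python3 - <<'E'
from h import *
if fetch(np.array([.3886,-.2032]),-.042,-.034):
    over([.683,-.104],.30); im,_=optics.grab_frame("wrist"); C=cam("wrist"); print(cass(im,C))
    m,cs=blobs(im,(0,0,190),(179,70,255),200,2500)
    for c in cs:
        P=ray(C,c.reshape(-1,2),.023); print(((P.max(0)+P.min(0))/2).round(4),np.ptp(P,0).round(3),R.from_euler('z',-CY).as_matrix()[:2,:2]@((P.max(0)+P.min(0))/2-CP))
    cv2.imwrite("pics/four.png",im[:,:,::-1])
    over([.55,.385],.25,.12); im,_=optics.grab_frame("wrist"); C=cam("wrist")
    m,cs=blobs(im,(3,180,150),(20,255,255),1000)
    for c in cs:
        P=ray(C,c.reshape(-1,2),.010); r=cv2.minAreaRect((P*1000).astype(np.float32)); print('lid',r,len(c))
    cv2.imwrite("pics/lid.png",im[:,:,::-1]); st()
E
```

```text
False
at t32.7 [ 0.3887 -0.2032  0.0031] w0.618 gf0.0 [0.5 0.1 1.2]
grip t33.0 [ 0.3888 -0.2032  0.0034] w0.400 gf39.2 [-0.9  0.8  5.4]
up t33.8 [ 0.3882 -0.2026  0.1193] w0.400 gf39.8 [ 0.3 -0.5 -1.9]
over t34.6 [ 0.5794 -0.147   0.0893] w0.402 gf39.8 [ 0.2 -0.7 -0.7]
True
dn t36.3 [ 0.5816 -0.1453  0.0135] w0.406 gf40.2 [-0.8  0.3  4.4]
rel t37.3 [ 0.5798 -0.1442  0.1191] w0.522 gf0.0 [-0.4 -0.2  0.1]
(array([ 0.61943933, -0.10724986]), np.float64(0.09673913518242494), (157.373046875, 162.0729522705078))
[ 0.8299 -0.124 ] [0.044 0.039] [ 0.20707275 -0.03686186]
[0.695  0.1246] [0.022 0.124] [0.09695477 0.22362721]
[ 0.7164 -0.0975] [0.023 0.132] [0.09667408 0.00051814]
[ 0.6582 -0.0691] [0.036 0.035] [0.04155671 0.03446824]
[ 0.6648 -0.1364] [0.036 0.036] [ 0.0415614  -0.03319823]
[ 0.6805 -0.1615] [0.065 0.074] [ 0.05474335 -0.05972228]
[ 0.5805 -0.1447] [0.035 0.036] [-0.04316516 -0.03323238]
[ 0.572  -0.0779] [0.036 0.037] [-0.04510615  0.03400609]
[ 0.5756 -0.1964] [0.066 0.023] [-0.05305806 -0.08426662]
lid ((642.6465454101562, 621.0437622070312), (173.56787109375, 197.90016174316406), 69.24535369873047) 514
lid ((481.3870544433594, 382.862548828125), (157.35562133789062, 164.4904022216797), 7.230564117431641) 624
 t40.1 [0.5512 0.3831 0.2504] w0.520 gf0.0 [ 0.1 -1.4  0.4]
```

View pics/four.png

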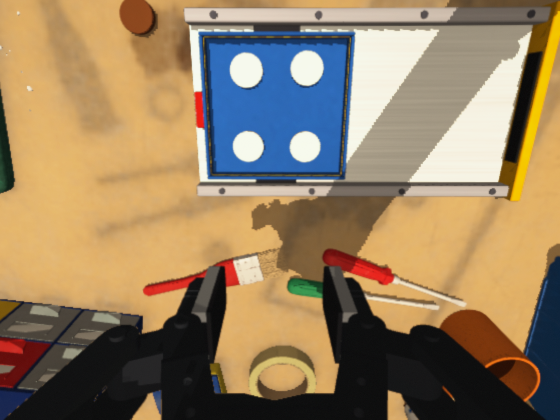

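View pics/lid.png

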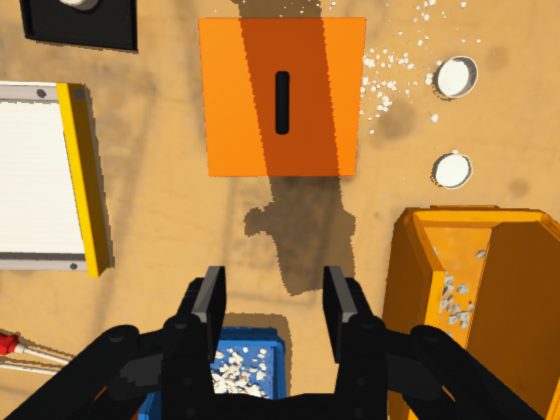

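The four pucks lie flat at (246,70), (307,68), (248,146) and (305,146). The lid is at (283,97) with its bar upright in the picture, i.e. along lid x. I'll fetch the lid.

```bash
python3 - <<'E'
from h import *
L=np.array([.4814,.3829]); ctrl.set_gripper(.5,110); over(L,.10,.126); print(down(L,.021,5)); st('at'); ctrl.set_gripper(0,110); st('grip')
up(.15,.12); s=st('up')
p=np.array([.6198,-.1073]); over(p,.12); s=st('over')
if s['width']>.08: print(down(p,.058,8,.03)); st('dn1'); print(down(p,.0525,10,.02)); st('dn2')
im,_=optics.grab_frame("wrist"); cv2.imwrite("pics/lid2.png",im[:,:,::-1])
E
```

```text
False
at t43.1 [0.4815 0.383  0.0212] w0.501 gf0.0 [ 0.1 -0.   0.3]
grip t43.5 [0.4817 0.383  0.0215] w0.128 gf108.8 [-0.5  0.1  4.2]
up t44.7 [0.481  0.3828 0.1491] w0.129 gf108.2 [-0.5  0.1 -2.2]
over t46.6 [ 0.6203 -0.1052  0.1198] w0.134 gf108.2 [-0.4  0.  -1.7]
False
dn1 t48.8 [ 0.6199 -0.1073  0.0581] w0.132 gf108.2 [ 0.1  0.4 -1.1]
False
dn2 t49.2 [ 0.62   -0.1073  0.0525] w0.124 gf108.3 [ 0.4  0.3 -1.6]
```

View pics/lid2.png

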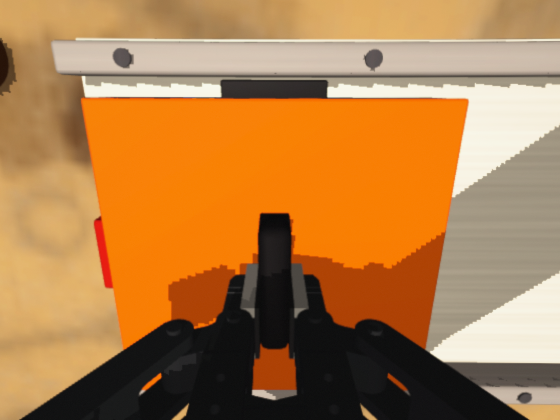

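```bash
python3 - <<'E'
from h import *
print(down(sense()['ee_pos'][:2],.0505,6,.01)); st('seat'); ctrl.set_gripper(.4); up(.12); st('rel')
over([.683,-.104],.30); im,_=optics.grab_frame("wrist"); C=cam("wrist")
m,cs=blobs(im,(3,180,100),(20,255,255),3000)
for c in cs:
    P=ray(C,cv2.convexHull(c).reshape(-1,2),.041); r=cv2.minAreaRect((P*1000).astype(np.float32)); print('lid',r)
print('blue px',blobs(im[20:190,190:360].copy(),(100,120,40),(125,255,255))[0].sum()/255)
K,k,M,t=C; _,d=None,None
im,d=optics.grab_frame("wrist"); hs=cv2.cvtColor(im,cv2.COLOR_RGB2HSV); m=cv2.erode(cv2.inRange(hs,np.array((3,180,100)),np.array((20,255,255))),np.ones((5,5)))
m[200:]=0; v,u=np.nonzero(m); un=cv2.undistortPoints(np.c_[u,v].astype(float).reshape(-1,1,2),K,k).reshape(-1,2)
P=(np.c_[un,np.ones(len(un))]*d[v,u][:,None]-t)@M; A=np.c_[P[:,:2]-P[:,:2].mean(0),np.ones(len(P))]; P=P[:,2]; g=abs(P-np.median(P))<.02; print('plane',np.linalg.lstsq(A[g],P[g],rcond=None)[0]); st()
E
```

```text
True
seat t49.5 [ 0.6199 -0.1073  0.0525] w0.126 gf108.9 [0.1 0.3 3.5]
rel t50.3 [ 0.6192 -0.1067  0.1204] w0.402 gf0.0 [-0.5 -0.1 -1. ]
lid ((920.4190063476562, 229.42950439453125), (197.59036254882812, 61.37506866455078), 51.5898551940918)
lid ((619.6981811523438, -107.30268859863281), (157.69419860839844, 163.77911376953125), 5.622182369232178)
blue px 0.0
plane [ 0.00139659 -0.00807993  0.04150917]
 t51.2 [ 0.6815 -0.1034  0.2969] w0.400 gf0.0 [-0.4  0.1 -0. ]
```

The lid is seated: it is centred, its top is at z≈0.041 and it is level. Next I push it home.

```bash
python3 - <<'E'
from h import *
CP[:]=[.6198,-.1073]; Y=.100; d=np.array([-np.sin(Y),np.cos(Y)])
ctrl.set_gripper(0,60); p=c2w(0,-.092)-.045*d
over(p,.12); ctrl.move_l([*p,.021],rate=.15); st('low')
q=p+.045*d; print(ctrl.move_l([*q,.021],rate=.03,contact_N=3)); s=st('touch'); a=s['ee_pos'][:2]
off=(a-CP)@[np.cos(Y),np.sin(Y)]; print('lateral',off)
b=a+.170*d; print(ctrl.move_l([*b,.021],rate=.08,contact_N=30)); st('mid')
b=a+.215*d; print(ctrl.move_l([*b,.021],rate=.03,contact_N=20)); s=st('end'); print('travel',(s['ee_pos'][:2]-a)@d)
im,_=optics.grab_frame("top"); cv2.imwrite("pics/end.png",im[130:280,150:410][:,:,::-1].repeat(3,0).repeat(3,1))
E
```

```text
low t53.4 [ 0.6341 -0.2441  0.0221] w-0.002 gf0.0 [-0.8  0.   1.3]
True
touch t54.4 [ 0.6298 -0.2104  0.0207] w0.002 gf0.4 [ 0.1 -0.6  0.6]
lateral -0.000324237261916838
False
mid t56.7 [ 0.6128 -0.0414  0.0211] w-0.004 gf1.5 [ 1.3 -3.7 -1. ]
True
end t57.9 [ 0.6097 -0.0123  0.0217] w0.003 gf1.1 [ 1.1 -0.8  0.4]
travel 0.19910861358654228
```

View pics/end.png

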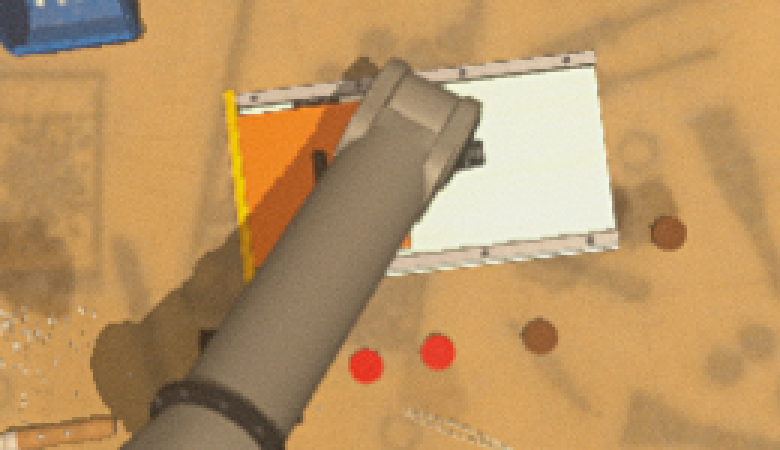

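The orange lid edge is at the yellow stop at about (245,180). I'll back off and verify from close by, including the tray.

```bash
python3 - <<'E'
from h import *
Y=.1; d=np.array([-np.sin(Y),np.cos(Y)]); a=sense()['ee_pos'][:2]
ctrl.move_l([*(a-.04*d),.022],rate=.1); up(.15); over([.665,.09],.30)
im,dp=optics.grab_frame("wrist"); C=cam("wrist"); K,k,M,t=C
m,cs=blobs(im,(3,180,100),(20,255,255),3000)
for c in cs:
    P=ray(C,cv2.convexHull(c).reshape(-1,2),.041); r=cv2.minAreaRect((P*1000).astype(np.float32)); print('lid',r,'travel',(np.array(r[0])/1000-[.6198,-.1073])@d)
m,cs=blobs(im,(22,150,120),(32,255,255),200)
for c in cs: print("yel",ray(C,cv2.boxPoints(cv2.minAreaRect(c)),.036).round(3).tolist())
cv2.imwrite("pics/fin.png",im[:,:,::-1]); st()
E
```

```text
lid ((601.32568359375, 97.06809997558594), (206.84140014648438, 175.1382598876953), 5.443093776702881) travel 0.2051914648527145
yel [[0.537, 0.169], [0.489, 0.164], [0.488, 0.175], [0.537, 0.18]]
 t60.2 [0.6637 0.0878 0.298 ] w-0.004 gf0.0 [-0.6 -0.6 -0.6]
```

View pics/fin.png

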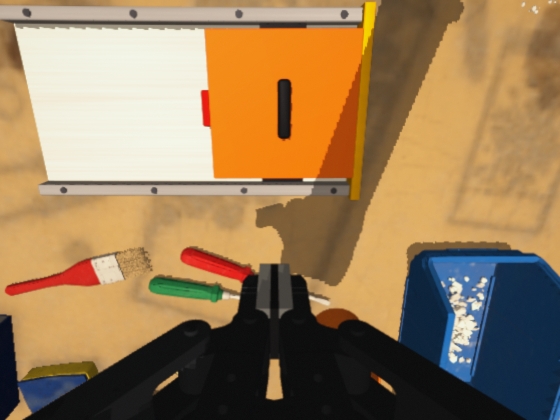

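The lid is flush with the stop at (362,100). Start pose plus 199 mm of travel puts its edge about 1 mm from the stop face, within the 5 mm tolerance.

```bash
python3 - <<'E'
from h import *
print(ctrl.finish_job()); st()
E
```

```text
the job is handed in; nothing more can be done
None
the job is handed in; nothing more can be done
```

The job is handed in at about 60 s of robot time: the punch is in the tool tray, all four pucks present lie flat in the cassette, the lid is seated, and the cassette is home to within about 1 mm of the end stop by my measurement; no verdict was returned.

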